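# Feel out the hidden catch of the punch case

## Robot

A 6-joint arm with a two-finger parallel gripper is mounted at the origin on the work surface. World frame = base frame: x ahead of the robot, y to its left, z up, the work surface at z = 0. Lengths are in m, angles in rad, forces in N, time in s.
With the tool pointing down it reaches from about 0.375 to 0.975 m from the base axis. Payload 3.8 kg.
Tool frame: the origin (TCP) lies midway between the tips of the shut fingers; the grasp point (between the pads) lies 19 mm behind it (bot.grip_point_offset is the z of the grasp point in the tool frame, in m); z points along the fingers, y is the line along which they close (so a half turn about z gives the same grasp; the last joint's range is limited). The gripper opens to 85 mm and grips with 20 to 120 N. Pads are 22 mm wide; open, the fingers measure 114 mm over their backs; the gripper's body (76 mm by 85 mm) begins 54 mm behind the grasp point. The pads swing forward as they close: fully open they stand 13 mm farther back than shut.
Start: joints at [-1.33, 0.264, 1.604, -0, 1.274, -0.037], TCP at [0.185, -0.649, 0.231] pointing down, gripper open.
Joint ranges: [-2.63, 2.63], [-0.94, 2.18], [0.31, 2.57], [-1.31, 4.45], [0, 2.66], [-2.55, 2.55]. Speed limits (rad/s): [2.57, 2.57, 3.14, 3.14, 3.14, 3.14].

## Interface

Orientations are given as a rotation vector (axis times angle).
In Python, from workcell import sensors, optics, order, bot gives the robot as it stands.
- The arm moves only by the tool play_rows, never from a script. Its argument "commands" is a list of rows, each a list of 6 numbers: the shift along the tool's x, y, z in cm, then the turn, a rotation vector about the tool's x, y, z in rad. In form: [[dx, dy, dz, wx, wy, wz], ...]. A call has 1 to 5 rows; each row shifts and turns the commanded pose from where the row before left it, along the tool's axes as they then stand; what a row does not reach is not made up. A row lasts 1/12 s, in which the tool goes at most 41.7 mm and 7.16 degrees, less where a joint would pass 70% of its speed; a pose out of reach is approached as far as the arm can. A call with a gripper value outside its range is refused whole. "grip" is the closure, from 0 (fully open) to 1 (shut), set as the call begins (left out, the last holds). The fingers move at their own pace and stop on an object; "force" is the grip in N (left out, the last holds). Time passes only in rows, so rows that do not move let the fingers close. It gives the time, the measured TCP pose, the force, the opening and the grip force at its end, in the units of the state.
- sensors.read_state(): the state, without advancing time (a new reading comes with each control period).
- optics.read_camera(name): name is "scene" or "side" or "wrist"; returns the picture (400x640x3 uint8, red, green, blue); there is no depth.
- optics.camera_info(name): a dict with "mtx" (3x3 intrinsics, pixels), "R" (3x3) and "t" (3): a world point X has camera coordinates R X + t. Camera axes: x right, y down, z forward; pixel columns grow to the right and rows downward; lengths in m; the calibration is good to about 2 mm. A picture is of the moment at which its call begins: read the wrist's pose just before it. camera_info takes no time and is no camera call; for the wrist camera it gives the pose at the moment of the call.
- order.finish_job(): hands the job in; it is judged then, once.
The state is a dict: "time": time; "q": joint angles; "joint_vel": joint speeds; "joint_torque": joint torques, N m; "tool_pos": TCP position; "tcp_rot": TCP orientation; "wrist_force": force on the tool from outside, world axes, zero at the start; "torque": the same for the moment, N m; "width": opening from 0.0 (shut) to 1.0 (fully open); "grip_force": force on a finger pad.
Only numpy, scipy, OpenCV 4.12 (cv2) and the standard library are available. Lean on these libraries where they do the work, as an engineer would, in place of code of your own. Each camera call takes 0.05 s, during which the arm holds its last target. There are 200 camera calls.

## Task

The lid of the wooden punch case is held by a catch in a hidden notch somewhere along the case's steel front edge. With the fingers shut, set the fingertips on the edge close beside the round stud and feel along it, keeping in touch with the edge and moving away from the stud, until you find the notch; then press the catch plate inside it fully down with the fingertips so that the lid comes ajar, and move clear. Pick nothing up, do not pry or push the lid itself, and leave the other things where they lie.

Things in the scene. Friction and masses are not known exactly. Their poses are not given: they have to be found in the camera images.
- case: Fixed punch case, brown wood, 240 mm deep (its x) and 380 mm wide (its y), on the bench. Origin: centre of its underside, on the bench; x points from its front to its hinged back, z up. It lies turned up to 0.25 rad. The steel front edge stands along its front (-x) side. A wooden lid with a flat round brass plate covers the rest.
- edge: Steel front edge of the case: bar 40 mm deep (x), 380 mm long (y), flat top 60 mm above the bench. Origin: centre of its top face; axes as the case's. A notch 44 mm long (y) is cut into it across its full depth, open at the top and front; its middle lies anywhere from y = -55 to +55 mm, not reported: feel for it. In it sits the steel catch plate (41 x 36 mm), 6 mm below the edge's top.
- stud: Fixed round steel stud, 18 mm across, 12 mm high, on the edge's top face at one of its ends (y = +175 or -175 mm, mid-depth). Origin: centre of its foot. Start feeling with the shut fingertips' middle 30 to 65 mm from the stud's centre.
- block: Fixed square-cornered steel block, 34 x 18 mm, 12 mm high, on the edge's top face at the end opposite the stud. Origin: centre of its foot.
- catch (a joint): How far the catch plate is pressed down (m): 0 as found, 0.010 fully down (its top then 16 mm below the edge's top). It moves stiffly at about 6 to 7 N all the way, has no return spring and stays where it is left. It lifts the lid as it goes down.
- lid: Wooden lid, 196 x 376 x 8 mm, its top 4 mm below the edge's top when shut, its front 2 mm behind the edge. Origin on its hinge at the back of the case, 52 mm above the bench. Geared to the catch: it tips up 0.10 rad (its front rises about 20 mm) when the catch is fully down.
- punch_a: Loose steel punch, 10 x 10 x 113 mm, lying on the bench in front of the case. Leave alone. Origin: centre of its underside, its length along x.
- punch_b: Loose steel punch, 12 x 12 x 98 mm, lying in front of the case. Leave alone. Origin: centre of its underside, its length along x.
- tin: Loose small brass cup, 48 mm across, 40 mm high, in front of the case. Leave alone. Origin: centre of its underside.
- hammer: Loose hammer lying beside the case, on its left as the robot sees it, its length along x. Leave alone. Origin: under it.
- stone: Loose whetstone, 150 x 45 x 25 mm, lying beside the case on its right. Leave alone. Origin: centre of its underside.
- bottle: Loose green bottle, 60 mm across, 170 mm high, standing on the left of the bench. Leave alone. Origin: centre of its underside.
- bowl: Loose steel bowl with punches in it, 160 mm across, 40 mm high, on the right of the bench. Leave alone. Origin: centre of its underside.

How it is judged:
On the way, in this order (a step that is already met when the one before it is completed fails the run):
1. fingertips touch the edge beside the stud (within 70 mm of it) (contact force between the fingers and edge above 0.3 N and horizontal distance between the grasp point and stud below 0.07 m), for 0.05 s.
2. fingertips, farther along, feel the edge on the way to the notch (80 to 130 mm from the stud) (contact force between the fingers and edge above 0.3 N and horizontal distance between the grasp point and stud between 0.08 and 0.13 m), for 0.05 s.
3. the fingertips press the catch plate fully down (over 8 of 10 mm) (value of joint catch above 0.008 m and contact force between the fingers and catch above 1 N), for 0.05 s.
At the end, for the whole second after the job is handed in: The catch plate is more than 8 mm of its 10 mm down and the lid stands ajar (tipped over 0.07 rad) and still (value of joint catch above 0.008 m and angle between lid's own z axis and vertical above 0.07 rad and angular speed of lid below 0.05 rad/s); the robot touches nothing.
It fails at once if the lid is pushed or pried (over 8 N) (contact force between the arm and lid above 8 N).
It fails at once if the lid is pushed or pried by the fingers (over 8 N) (contact force between the fingers and lid above 8 N).
It fails at once if a bystander (punch, tin, hammer, stone, bottle, bowl) is disturbed (moved over 30 mm) (distance of any of punch_a, punch_b, tin, hammer, stone, bottle, bowl from where it was at the start of the episode above 0.03 m).
It also fails if it takes over 59 s, if anything falls off the work surface, if the arm or the gripper's body presses on something with over 40 N, if the wrist force passes 120 N, or if a joint passes its speed limit or range.

## Working session

There is one attempt and no reset: what is moved stays moved. The work goes in short steps, Python scripts to look and compute and a tool call to move; the robot and the scene stay as the last step left them, time stands still between calls to the robot, and variables do not carry over. Pictures are saved under pics/ and viewed, at most 10 in all, crops included, and the job is handed in when it is done.

Besides the shell and the picture viewer there is one more tool, called after ">>>" in YAML: its name, and indented under it one key for each argument. play_rows: Moves the arm, as the interface text tells. Its arguments: {"type":"object","properties":{"commands":{"type":"array","items":{"type":"array","items":{"type":"number"}}},"grip":{"type":"number"},"force":{"type":"number"}},"required":["commands"]}

```bash
mkdir -p pics; python3 - <<'E'
from workcell import sensors, optics, order, bot
import cv2
s=sensors.read_state();print(s['time'],s['tool_pos'],s['tcp_rot'],s['width'],bot.grip_point_offset)
for n in ['scene','side']:
    im=optics.read_camera(n);cv2.imwrite(f'pics/{n}0.png',im[:,:,::-1])
    i=optics.camera_info(n);print(n,i)
E
```

```text
0.0 [ 0.18493166 -0.64840141  0.22995987] [-3.10912567e+00 -4.34672707e-01  3.84949310e-04] 1.0026039831878089 -0.0187
scene {'mtx': array([[395.34899826,   0.        , 326.1742268 ],
       [  0.        , 395.34899826, 193.31383375],
       [  0.        ,   0.        ,   1.        ]]), 'R': array([[ 0.3474828 ,  0.93768561, -0.00118324],
       [ 0.64836191, -0.24117791, -0.72212191],
       [-0.67740869,  0.25015777, -0.69176481]]), 't': array([-0.2003896 , -0.34576851,  1.51696746])}
side {'mtx': array([[403.22628716,   0.        , 315.36343351],
       [  0.        , 403.22628716, 203.62539845],
       [  0.        ,   0.        ,   1.        ]]), 'R': array([[-0.89718951, -0.44124869, -0.01872356],
       [-0.22107636,  0.48540697, -0.84587547],
       [ 0.38232999, -0.75477127, -0.5330517 ]]), 't': array([0.50777794, 0.18714458, 0.87919562])}
```

View pics/scene0.png

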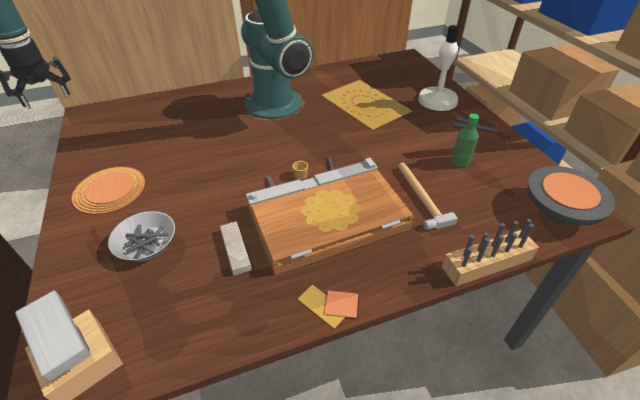

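View pics/side0.png

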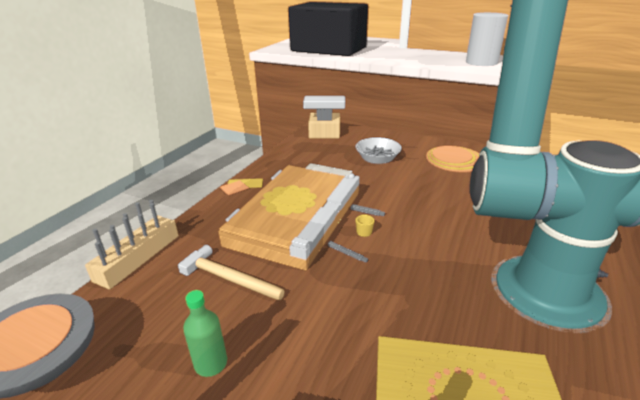

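The scene picture shows the steel edge running from about (250,198) to (376,165), with a raised piece at each end. The tin is at (300,170). In the side picture the edge runs from (300,250) to (358,178). I'll zoom in on both.

```bash
python3 - <<'E'
import cv2,numpy as np
a=cv2.imread('pics/scene0.png')[150:215,235:395];b=cv2.imread('pics/side0.png')[155:265,275:385]
a=cv2.resize(a,None,fx=5,fy=5,interpolation=2);b=cv2.resize(b,(275,275),interpolation=2)
c=np.zeros((600,800,3),np.uint8);c[:325]=a;c[325:,:275]=b
cv2.imwrite('pics/crop0.png',c)
E
```

```text
(no output)
```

View pics/crop0.png

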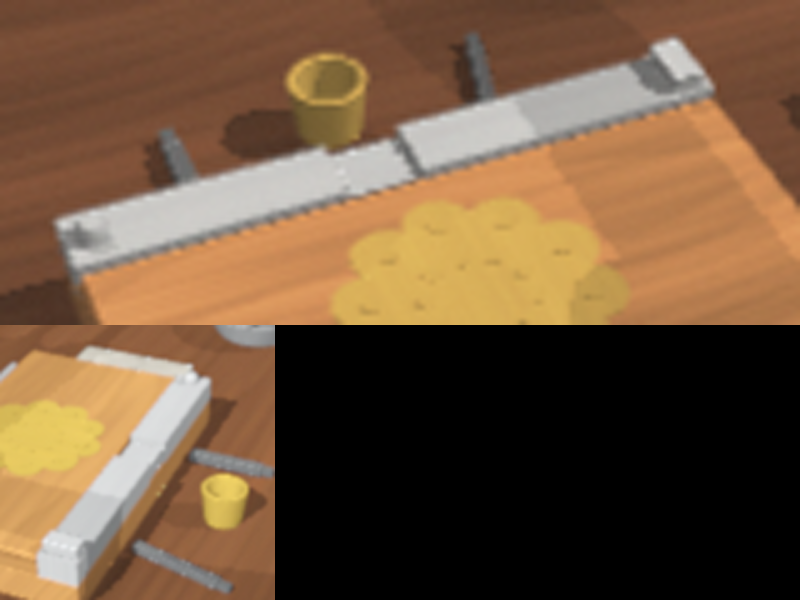

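The stud (round) is at crop (88,235) in the scene view, at the robot's right (-y) end. The block is at (675,62), at the left end. I'll cast rays at z = 0.06.

```bash
cat > h.py <<'E'
import numpy as np
from workcell import sensors, optics, order, bot
def ray(info,uv,z):
    d=info['R'].T@np.linalg.solve(info['mtx'],[uv[0],uv[1],1.]); c=-info['R'].T@info['t']
    return c+d*(z-c[2])/d[2]
E
python3 - <<'E'
from h import *
i=optics.camera_info('scene')
f=lambda x,y:(235+(x+.5)/5-.5,150+(y+.5)/5-.5)
for n,p,z in [('frontL',(57,222),.06),('backL',(78,268),.06),('backR',(713,95),.06),('stud',(85,228),.066),('n1',(330,150),.06),('n2',(398,125),.06),('n2back',(418,172),.06),('tin',(327,100),.02)]:
    print(n,ray(i,f(*p),z).round(4))
i=optics.camera_info('side')
g=lambda x,y:(275+(x+.5)/2.5-.5,155+(y-325+.5)/2.5-.5)
for n,p,z in [('stud',(190,377),.07),('frontR',(211,380),.06),('blockfrontbottom',(78,583),.06)]:
    print(n,ray(i,g(*p),z).round(4))
E
```

```text
frontL [ 0.5244 -0.2114  0.06  ]
backL [ 0.5628 -0.2083  0.06  ]
backR [0.5519 0.1666 0.06  ]
stud [ 0.5406 -0.1988  0.066 ]
n1 [ 0.5201 -0.0555  0.06  ]
n2 [ 0.5133 -0.0127  0.06  ]
n2back [ 0.5546 -0.0153  0.06  ]
tin [ 0.4326 -0.0315  0.02  ]
stud [ 0.5408 -0.1884  0.07  ]
frontR [ 0.5219 -0.209   0.06  ]
blockfrontbottom [0.494  0.1913 0.06  ]
```

>>> play_rows:
  commands:
    - [3.1,-2.55,0,0,0,0]
    - [3.1,-2.55,0,0,0,0]
    - [3.1,-2.55,0,0,0,0]
    - [3.1,-2.55,0,0,0,0]
    - [3.1,-2.55,0,0,0,0]
  grip: 1
  force: 40

```text
time: 0.52
tool_pos: [0.2996, -0.4821, 0.2306]
tcp_rot: [-3.11, -0.434, 0.0]
wrist_force: [1.4, -0.2, -0.6]
width: 0.299
grip_force: 0.0
```

>>> play_rows:
  commands:
    - [3.1,-2.55,0,0,0,0]
    - [3.1,-2.55,0,0,0,0]
    - [3.1,-2.55,0,0,0,0]
    - [3.1,-2.55,0,0,0,0]
    - [3.1,-2.55,0,0,0,0]

```text
time: 0.93
tool_pos: [0.4137, -0.3169, 0.2309]
tcp_rot: [-3.111, -0.434, 0.0]
wrist_force: [1.3, -0.8, 0.7]
width: -0.002
grip_force: 0.0
```

>>> play_rows:
  commands:
    - [3.1,-2.55,0,0,0,0.08]
    - [3.1,-2.0,0,0,0,0.08]
    - [3.0,-2.0,0,0,0,0.08]
    - [1,-1,0,0,0,0]
    - [0,0,0,0,0,0]

```text
time: 1.35
tool_pos: [0.5015, -0.2236, 0.2308]
tcp_rot: [-3.14, -0.066, -0.0]
wrist_force: [-0.5, 0.5, -1.8]
width: 0.0
grip_force: 0.0
```

```bash
python3 - <<'E'
from h import *
import cv2,pickle
i=optics.camera_info('wrist');im=optics.read_camera('wrist');cv2.imwrite('pics/w1.png',im[:,:,::-1]);pickle.dump(i,open('w1.pkl','wb'))
s=sensors.read_state();print(s['time'],s['tool_pos'],s['tcp_rot'],s['width'],s['wrist_force'])
E
```

```text
1.4 [ 0.50011388 -0.22499356  0.23069831] [-3.14051359e+00 -6.48773132e-02  1.84791006e-03] 0.002376330086729894 [-0.48177155  0.47604927 -0.06087552]
```

View pics/w1.png

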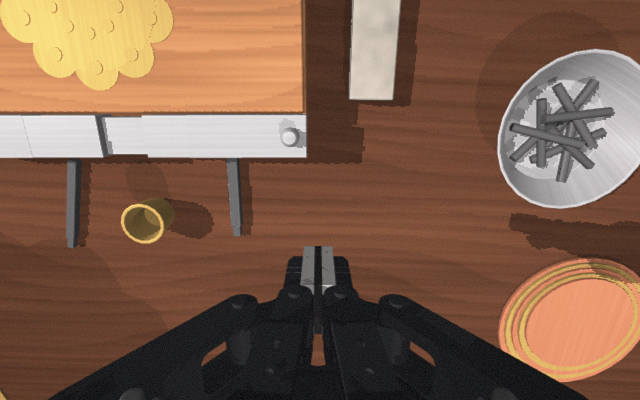

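The wrist view shows the edge between rows 115 and 157, ending at column 306. The stud's top is at about (290,136), and the edge is nearly parallel to the image rows.

```bash
python3 - <<'E'
from h import *
import pickle
i=pickle.load(open('w1.pkl','rb'))
for n,p,z in [('frontR',(306,157),.06),('frontL',(2,157.5),.06),('backR',(306,114.5),.06),('backL',(2,114),.06),('stud',(290,136),.07),('pa',(235,235),0.01),('tinTop',(143,223),.04)]: print(n,ray(i,p,z).round(4))
E
```

```text
frontR [ 0.5236 -0.2114  0.06  ]
frontL [0.5103 0.0859 0.06  ]
backR [ 0.5637 -0.2101  0.06  ]
backL [0.552  0.0756 0.06  ]
stud [ 0.5443 -0.1962  0.07  ]
pa [ 0.4153 -0.1262  0.01  ]
tinTop [ 0.4388 -0.0326  0.04  ]
```

>>> play_rows:
  commands:
    - [1.6,-2.9,0,0,0,0]
    - [1.6,-2.9,0,0,0,0]
    - [0.8,-1.4,2,0,0,0]
    - [0,0,3.5,0,0,0]
    - [0,0,3.5,0,0,0]

```text
time: 1.82
tool_pos: [0.538, -0.1536, 0.142]
tcp_rot: [3.139, 0.061, 0.006]
wrist_force: [-0.2, -0.2, -1.1]
width: -0.002
grip_force: 0.0
```

>>> play_rows:
  commands:
    - [0,0,3.5,0,0,0]
    - [0,0,2.5,0,0,0]
    - [0,0,0,0,0,0]
    - [0,0,0,0,0,0]

```text
time: 2.15
tool_pos: [0.5346, -0.1534, 0.0796]
tcp_rot: [-3.14, -0.058, 0.007]
wrist_force: [0.2, -0.3, 0.5]
width: 0.002
grip_force: 0.0
```

>>> play_rows:
  commands:
    - [0.2,0,1.0,0,0,0]
    - [0,0,0.5,0,0,0]
    - [0,0,0.2,0,0,0]
    - [0,0,0.1,0,0,0]
    - [0,0,0,0,0,0]

```text
time: 2.57
tool_pos: [0.5393, -0.153, 0.0639]
tcp_rot: [3.141, 0.059, 0.001]
wrist_force: [0.3, 0.7, -0.6]
width: 0.006
grip_force: 0.0
```

>>> play_rows:
  commands:
    - [0,0,0.1,0,0,0]
    - [0,0,0.1,0,0,0]
    - [0,0,0,0,0,0]

```text
time: 2.82
tool_pos: [0.539, -0.1528, 0.0614]
tcp_rot: [3.141, 0.06, 0.0]
wrist_force: [-0.7, -0.0, -0.7]
width: -0.004
grip_force: 0.0
```

>>> play_rows:
  commands:
    - [0,0,0.1,0,0,0]
    - [0,0,0.1,0,0,0]
    - [0,0,0,0,0,0]

```text
time: 3.07
tool_pos: [0.5391, -0.1529, 0.0601]
tcp_rot: [3.141, 0.059, 0.0]
wrist_force: [-2.4, 0.9, 5.3]
width: -0.0
grip_force: 2.5
```

>>> play_rows:
  commands:
    - [0,0,0.05,0,0,0]
    - [0,0,0,0,0,0]

```text
time: 3.23
tool_pos: [0.5391, -0.1529, 0.06]
tcp_rot: [3.141, 0.06, 0.0]
wrist_force: [-3.8, 0.9, 8.0]
width: 0.0
grip_force: 4.0
```

>>> play_rows:
  commands:
    - [0,-0.8,0,0,0,0]
    - [0,-0.8,0,0,0,0]
    - [0,-0.8,0,0,0,0]
    - [0,-0.8,0,0,0,0]
    - [0,-0.8,0,0,0,0]

```text
time: 3.65
tool_pos: [0.5388, -0.1132, 0.06]
tcp_rot: [3.139, 0.06, 0.005]
wrist_force: [0.3, -3.3, 6.1]
width: -0.003
grip_force: 2.8
```

>>> play_rows:
  commands:
    - [0,-0.5,0,0,0,0]
    - [0,-0.5,0,0,0,0]
    - [0,-0.5,0,0,0,0]
    - [0,0,0,0,0,0]

```text
time: 3.98
tool_pos: [0.5382, -0.0974, 0.06]
tcp_rot: [3.14, 0.061, 0.005]
wrist_force: [0.9, -0.6, 6.0]
width: 0.0
grip_force: 3.1
```

>>> play_rows:
  commands:
    - [0,-0.4,0,0,0,0]
    - [0,-0.4,0,0,0,0]
    - [0,-0.4,0,0,0,0]
    - [0,-0.4,0,0,0,0]
    - [0,-0.4,0,0,0,0]

```text
time: 4.4
tool_pos: [0.5373, -0.0781, 0.0599]
tcp_rot: [3.139, 0.06, 0.004]
wrist_force: [0.5, -4.3, 6.0]
width: -0.002
grip_force: 2.9
```

>>> play_rows:
  commands:
    - [0,-0.4,0,0,0,0]
    - [0,-0.4,0,0,0,0]
    - [0,-0.4,0,0,0,0]
    - [0,0,0,0,0,0]

```text
time: 4.73
tool_pos: [0.5367, -0.0656, 0.0598]
tcp_rot: [3.14, 0.06, 0.004]
wrist_force: [0.0, -1.5, 6.1]
width: 0.006
grip_force: 3.2
```

>>> play_rows:
  commands:
    - [0,-0.4,0,0,0,0]
    - [0,-0.4,0,0,0,0]
    - [0,0,0,0,0,0]

```text
time: 4.98
tool_pos: [0.5364, -0.0576, 0.0598]
tcp_rot: [3.14, 0.061, 0.004]
wrist_force: [-0.2, -2.3, 5.8]
width: -0.003
grip_force: 3.1
```

>>> play_rows:
  commands:
    - [0,-0.3,0,0,0,0]
    - [0,-0.3,0,0,0,0]
    - [0,0,0,0,0,0]

```text
time: 5.23
tool_pos: [0.5362, -0.0518, 0.0598]
tcp_rot: [3.14, 0.061, 0.004]
wrist_force: [0.4, -3.4, 5.5]
width: -0.002
grip_force: 2.9
```

>>> play_rows:
  commands:
    - [0,-0.3,0,0,0,0]
    - [0,-0.3,0,0,0,0]
    - [0,0,0,0,0,0]

```text
time: 5.48
tool_pos: [0.5339, -0.0447, 0.0581]
tcp_rot: [-3.14, -0.06, 0.003]
wrist_force: [-0.4, 0.2, -0.7]
width: -0.002
grip_force: 0.0
```

>>> play_rows:
  commands:
    - [0,-0.3,0,0,0,0]
    - [0,-0.3,0,0,0,0]
    - [0,0,0,0,0,0]

```text
time: 5.73
tool_pos: [0.5341, -0.0392, 0.0583]
tcp_rot: [-3.14, -0.06, 0.002]
wrist_force: [0.5, 0.0, 0.4]
width: -0.0
grip_force: 0.0
```

The fingertips dropped into the notch at y ≈ -0.048, and the notch's middle should be near -0.035. I'll centre there and press.

>>> play_rows:
  commands:
    - [0,-0.4,0,0,0,0]
    - [0,0,0.2,0,0,0]
    - [0,0,0.2,0,0,0]
    - [0,0,0.1,0,0,0]
    - [0,0,0,0,0,0]

```text
time: 6.15
tool_pos: [0.5344, -0.0359, 0.0537]
tcp_rot: [-3.141, -0.059, 0.0]
wrist_force: [-0.7, 0.5, 0.2]
width: -0.003
grip_force: 0.5
```

>>> play_rows:
  commands:
    - [0,0,0.15,0,0,0]
    - [0,0,0.15,0,0,0]
    - [0,0,0.15,0,0,0]
    - [0,0,0.15,0,0,0]
    - [0,0,0,0,0,0]

```text
time: 6.57
tool_pos: [0.5345, -0.0359, 0.0481]
tcp_rot: [-3.141, -0.059, 0.0]
wrist_force: [-0.9, 0.9, 4.4]
width: 0.002
grip_force: 1.9
```

>>> play_rows:
  commands:
    - [0,0,0.15,0,0,0]
    - [0,0,0.15,0,0,0]
    - [0,0,0.1,0,0,0]
    - [0,0,0.1,0,0,0]
    - [0,0,0,0,0,0]

```text
time: 6.98
tool_pos: [0.5345, -0.036, 0.044]
tcp_rot: [-3.141, -0.059, 0.001]
wrist_force: [-5.2, 0.4, 10.2]
width: 0.004
grip_force: 5.3
```

>>> play_rows:
  commands:
    - [0,0,0.1,0,0,0]
    - [0,0,0.1,0,0,0]
    - [0,0,0,0,0,0]

```text
time: 7.23
tool_pos: [0.5346, -0.036, 0.0438]
tcp_rot: [-3.141, -0.059, 0.001]
wrist_force: [-9.6, 1.2, 24.4]
width: -0.001
grip_force: 11.9
```

At the bottom stop: z is 0.044 and the force rose sharply. I'll lift straight up and clear.

>>> play_rows:
  commands:
    - [0,0,-0.5,0,0,0]
    - [0,0,-1.5,0,0,0]
    - [0,0,-3,0,0,0]
    - [0,0,-3.5,0,0,0]
    - [0,0,-3.5,0,0,0]

```text
time: 7.65
tool_pos: [0.5334, -0.036, 0.1608]
tcp_rot: [-3.141, -0.059, 0.004]
wrist_force: [0.8, 0.6, 0.3]
width: 0.001
grip_force: 0.0
```

>>> play_rows:
  commands:
    - [-2,0,-3,0,0,0]
    - [-2,0,0,0,0,0]
    - [0,0,0,0,0,0]
    - [0,0,0,0,0,0]
    - [0,0,0,0,0,0]

```text
time: 8.07
tool_pos: [0.4944, -0.0375, 0.1898]
tcp_rot: [-3.141, -0.059, 0.001]
wrist_force: [0.2, -0.1, -1.7]
width: 0.001
grip_force: 0.0
```

```bash
python3 - <<'E'
from h import *
import cv2
im=optics.read_camera('scene')[:,:,::-1][90:280,200:480];cv2.imwrite('pics/s2.png',cv2.resize(im,None,fx=2.8,fy=2.8))
s=sensors.read_state();print(s['time'],s['tool_pos'],s['wrist_force'])
E
```

```text
8.1167 [ 0.49438224 -0.03743983  0.18954187] [ 0.01298605  0.17403803 -0.98154164]
```

View pics/s2.png

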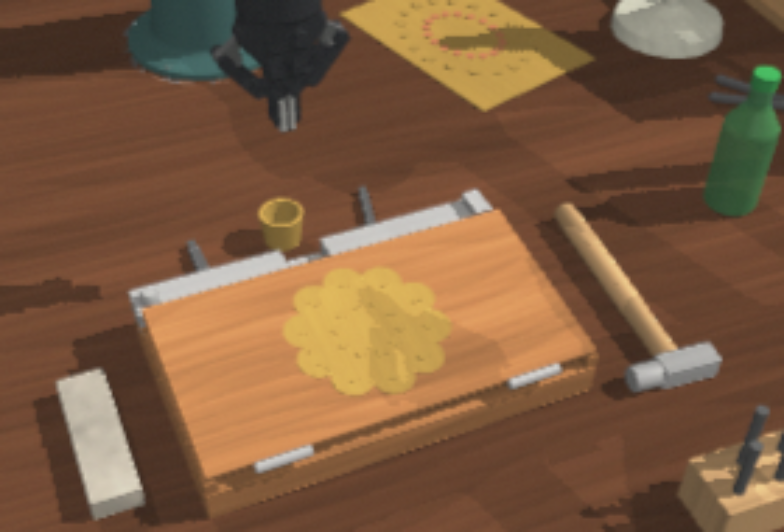

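The lid's front now stands up and hides part of the edge near (300,260). The bystanders haven't moved and the arm is clear.

```bash
python3 -c "
from workcell import order
print(order.finish_job())"
```

```text
the job is handed in; nothing more can be done
None
```

I felt along the edge from beside the stud to the notch and pressed the catch plate down to its stop; the lid is ajar, the arm is clear, and the job is handed in, though no verdict came back.

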